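Zero check of a low-ohm meter on its third range

ROBOT

A 7-joint arm with a two-finger parallel gripper is mounted at the origin on the work surface. World frame = base frame: x ahead of the robot, y to its left, z up, the work surface at z = 0. Lengths are in m, angles in rad, forces in N, time in s.
With the tool pointing down it reaches from about 0.425 to 0.875 m from the base axis. Payload 4.7 kg.
Tool frame: the origin (TCP) lies between the finger pads; the fingertips stand 22 mm ahead of it and the grasp point (between the pads) lies 3 mm ahead of it (bot.tip_reach is the distance from the TCP to the fingertips, in m); z points along the fingers, y is the direction in which the jaws open and shut (so a half turn about z gives the same grasp; the last joint's range is limited). The gripper opens to 85 mm and grips with 20 to 120 N. Pads are 22 mm wide; open, the fingers measure 114 mm over their backs; the gripper's body (76 mm by 85 mm) begins 54 mm behind the grasp point. The pads swing forward as they close: fully open they stand 13 mm farther back than shut.
Start: joints at [1.306, 0.321, -0.07, 1.45, 0.023, 1.371, -0.057], TCP at [0.179, -0.625, 0.253] pointing down, gripper open.
Joint ranges: [-2.86, 2.86], [-0.3, 2.09], [-1.38, 1.24], [0.06, 2.45], [-1.56, 4.7], [0.09, 2.05], [-2.69, 2.69]. Speed limits (rad/s): [2.57, 2.57, 3.14, 3.14, 3.14, 3.14, 3.14].

INTERFACE

Orientations are given as a rotation vector (axis times angle).
In Python, from workcell import bot, snapshot, cut_out gives the robot as it stands.
- The arm moves only by the shell command python3 -m pendant 'ROWS' [FORCE]. ROWS is JSON, a list that holds one entry, the list of rows, each a list of 7 numbers: the turn, a rotation vector about the world's x, y, z in rad, then the shift along the world's x, y, z in mm, then the opening, from 0 (shut) to 1 (fully open). A call has 1 to 5 rows; each row shifts and turns the commanded pose from where the row before left it; what a row does not reach is not made up. A row lasts 1/12 s, in which the tool goes at most 41.7 mm and 7.16 degrees, less where a joint would pass 70% of its speed; a pose out of reach is approached as far as the arm can. A call with a gripper value outside its range is refused whole. The fingers move at their own pace and stop on an object; FORCE is the grip in N (left out, the last holds). Time passes only in rows, so rows that do not move let the fingers close. It gives the time, the measured TCP pose, the force and the opening at its end, in the units of the state.
- bot.state(): the state, without advancing time (a new reading comes with each control period).
- snapshot(name): name is "scene" or "top" or "wrist"; returns a dict with "frame" (384x512x3 uint8, red, green, blue), "fovy" (degrees; the focal length in pixels is half the picture's height over the tangent of half this angle, whatever the lens; pixels are square), "cx", "cy" (the principal point, pixels), "rvec" (rotation vector, rad) and "tvec" (3), from world to camera coordinates, as OpenCV has them; the wrist camera has in their place "mount" (4x4, takes a point from camera to tool coordinates, whose origin is the TCP and whose axes are the flange's). Camera axes: x right, y down, z forward; pixel columns grow to the right and rows downward; lengths in m; the calibration is good to about 2 mm. The wrist camera is an equidistant fisheye: a pixel r from the principal point sees the ray r / f radians off the axis. A picture is of the moment at which its call begins: read the wrist's pose just before it. There is no depth.
- bot.job_done(): hands the job in, once; it reports no verdict.
Trained networks look in a picture, given as the dict that the camera call returned (one of the last four; its "shot" number tells which), for a name from the list of things; names that differ only in an ending like _2 or _b are one class to them, and where a whole thing is asked for, a point or a joint stands for the part that bears it (a point fixed in the world has none). Each returns a list of dicts, best first, with "confidence" (0 to 1); they miss things now and then, are a little off and sometimes report something else, mostly with a low value. They report only what shows in the picture. A call takes as long as a camera call. They do not tell look-alikes from the thing itself.
- cut_out(picture, name): "pixels" (384x512 bool, what is visible of it) and "extent" ([left, top, width, height] in pixels, round what is visible of it).
The state is a dict: "time": time; "joint_pos": joint angles; "joint_vel": joint speeds; "tau": joint torques, N m; "tcp_pos": TCP position; "orientation": TCP orientation; "ft_force": force on the tool from outside, world axes, zero at the start; "moment": the same for the moment, N m; "grip_width": opening from 0.0 (shut) to 1.0 (fully open).
Only numpy, scipy, OpenCV 4.12 (cv2) and the standard library are available. Lean on these libraries where they do the work, as an engineer would, in place of code of your own. Each camera call takes 0.05 s, during which the arm holds its last target.

TASK

Check the zero of the low-ohm meter on its third range. Lift the two-pin shorting link up and off its hook, plug it fully home into the meter's two sockets and let go of it; then turn the spring-return range knob clockwise from off to the third click, never running on to the fourth. Finish while still gripping the knob and holding it on the third click (it springs back to off if let go), with the link left plugged in and the other things on the bench left where they are.

Things in the scene. Friction and masses are not known exactly. Their poses are not given: they have to be found in the camera images.
- link: shorting link: black bar 100 mm long (its y), 12 wide (x), 20 high, on two legs 50 mm apart (y = -25, +25): black collars 18 mm wide, 20 high, then brass pins 8 mm wide, 18 long with tapered tips. About 0.16 kg. Origin midway between the pin tips, z up. Hangs upright, a notch (12 wide, 4 deep) under its bar's middle sits on the rod of one hook. May be plugged in either way round.
- link_bar (a point): centre of the link's bar, 48 mm above the link's origin; the bar's underside is 10 mm lower. Its axes are the link's. The hook's rod passes under the bar's middle along x and its tip turns up beside it, so pinch the bar across its 12 mm width some 25 mm to one side of this point. From there it can be lifted, carried and plugged in.
- link_seat (a point): point on the link midway between the undersides of its two collars, 18 mm above the pin tips. Plugged fully home, it meets the sockets point.
- rack: fixed steel stand with two hooks. Base 140 (x) x 260 (y) x 12 mm, origin under its centre, z up. A crossbar at x = 40 mm, 137 high, carries two rods 6 mm thick at y = -60 and +60 that run to -x. Each has a level seat centred at x = -34 (top 127 mm high) and a tip turned up at x = -51 to 141 mm high: lift 20 mm or more to clear it. The link hangs on one hook, a tape roll on the other.
- sockets (a point): point midway between the two socket mouths on top of the meter's terminal block, 114 mm above the table. The block is 44 (x) x 90 (y) mm, 24 mm above the panel. Bores at y = -25 and +25 mm of this point, 11 mm wide, 20 deep, with a 2 mm chamfer. Plugged home, the link's collars stand on this face and its y lies along this y, either way round.
- knob_grip (a point): point on the range knob's vertical axis at mid-height of its grip, 108 mm above the table, 18 above the panel. The grip is an upright bar 46 mm long, 12 wide, from 6 to 30 mm above the panel, on a skirt 48 mm wide, 6 high. x lies along the bar towards the white pointer line and turns with the knob; z up. It is 150 mm from the middle of the sockets.
- range_knob (a joint): range knob's angle: 0 at off (start, against a stop), growing clockwise seen from above. Clicks every 0.3927 rad (22.5 deg): third 1.178, fourth 1.571, end stop 1.963. A spring always turns it back to off: 0.075 N m at off, 0.135 at the third click. Each click adds a ripple of 0.06 N m either way: stiffest just past a click, easiest just before the next.
- meter: low-ohm meter, fixed: dark flat box 200 (x) x 300 (y) mm, 90 high, grey panel on top; origin under its centre, z up. On the panel: terminal block with two sockets at x = -25, y = 75 mm; range knob (a dash for off and five dots around it) at x = -25, y = -75; display at the far side; two fuse caps 8 mm high at x = 62, y = 45 and 75.
- tape: grey roll of tape, outside diameter 70, hole 54, 14 mm wide, hanging on the other hook; origin at its centre. Leave it alone.
- cell_a: upright battery cell, diameter 26, height 50 mm, in front between meter and rack; origin at the centre of its base. Leave it alone.
- cell_b: upright battery cell, diameter 26, height 50 mm, beyond the meter; origin at the centre of its base. Leave it alone.
- mug: white mug, diameter 80, height 95 mm, beyond the rack; origin at the centre of its base. Leave it alone.
- screwdriver: screwdriver lying beyond the meter, 190 mm long; origin on the bench under its middle. Leave it alone.
- spool: spool of solder wire, diameter 56, height 40 mm, standing beyond the meter; origin at the centre of its base. Leave it alone.
- multimeter: hand-held multimeter lying flat, 170 x 85 x 45 mm, to the left in front of the rack; origin at the centre of its underside. Leave it alone.
Mind the look-alikes: they are no part of the job. What is shaped like the link but blue or turquoise is not meant.

How it is judged:
By the outcome, as a careful person would: the job done as asked, in the order asked, and still so for the second after the job is handed in, while the arm keeps its last pose, push and grip.
It also fails if it takes over 59 s, if anything falls off the work surface, if the arm or the gripper's body presses on something with over 40 N, if the wrist force passes 120 N, or if a joint passes its speed limit or range.

## Working session

There is one attempt and no reset: what is moved stays moved. The work goes in short steps, Python scripts to look and compute and a shell command to move; the robot and the scene stay as the last step left them, time stands still between calls to the robot, and variables do not carry over. Pictures are saved under pics/ and viewed, and the job is handed in when it is done.

```bash
ls; mkdir -p pics; cat > h.py <<'E'
import numpy as np, cv2
from scipy.spatial.transform import Rotation as R
from workcell import bot, snapshot, cut_out
def f_of(p): return p["frame"].shape[0]/2/np.tan(np.radians(p["fovy"])/2)
def save(p,n): cv2.imwrite(f"pics/{n}.png",p["frame"][:,:,::-1])
def K(p): return np.array([[f_of(p),0,p["cx"]],[0,f_of(p),p["cy"]],[0,0,1.]])
def proj(p,X):
    return cv2.projectPoints(np.atleast_2d(np.array(X,float)),np.array(p["rvec"]),np.array(p["tvec"]),K(p),None)[0][:,0]
def onplane(p,uv,z):
    Rm=R.from_rotvec(p["rvec"]).as_matrix(); C=-Rm.T@np.array(p["tvec"])
    d=Rm.T@np.linalg.solve(K(p),[uv[0],uv[1],1.])
    return C+d*(z-C[2])/d[2]
def wrist(p,s):
    "camera pose in world for wrist pic: Rwc, C"
    M=np.array(p["mount"]); T=np.eye(4); T[:3,:3]=R.from_rotvec(s["orientation"]).as_matrix(); T[:3,3]=s["tcp_pos"]
    return T@M
def wplane(p,s,uv,z):
    T=wrist(p,s); dx,dy=uv[0]-p["cx"],uv[1]-p["cy"]; r=np.hypot(dx,dy); th=r/f_of(p)
    d=np.array([np.sin(th)*dx/max(r,1e-9),np.sin(th)*dy/max(r,1e-9),np.cos(th)]); d=T[:3,:3]@d
    return T[:3,3]+d*(z-T[2,3])/d[2]
def wproj(p,s,X):
    T=np.linalg.inv(wrist(p,s)); c=(T[:3,:3]@np.atleast_2d(X).T).T+T[:3,3]
    r=np.hypot(c[:,0],c[:,1]); th=np.arctan2(r,c[:,2]); k=f_of(p)*th/np.maximum(r,1e-9)
    return np.c_[p["cx"]+c[:,0]*k,p["cy"]+c[:,1]*k]
E
python3 - <<'E'
from h import *
print(bot.state())
for n in ["scene","top","wrist"]:
    p=snapshot(n); save(p,n+"0"); print(n,{k:v for k,v in p.items() if k!="frame"})
E
```

```text
pics
{'time': 0.0, 'joint_pos': array([ 1.30610352,  0.32174508, -0.0700772 ,  1.45168973,  0.02261117,
        1.37081551, -0.05696655]), 'joint_vel': array([-0.00088423,  0.00109213, -0.00136768,  0.00102788, -0.00153154,
        0.00122595, -0.00062078]), 'tau': array([ 4.35537522e-04, -4.93583786e+01, -3.82076930e-01, -3.14331400e+01,
        1.29402414e-02,  1.14676755e-02, -1.48193266e-05]), 'tcp_pos': array([ 0.17868313, -0.62442883,  0.25226662]), 'orientation': array([-3.10931251e+00, -4.36191996e-01,  5.85867813e-04]), 'ft_force': array([ 0.15542669, -0.19125271, -0.21344173]), 'moment': array([-0.00425994, -0.02116804,  0.03389107]), 'grip_width': 1.0002980643567665}
scene {'fovy': 47.21845805863757, 'cx': 253.8918830648048, 'cy': 193.63663451192264, 'rvec': array([ 1.82790648,  1.54045518, -0.72332806]), 'tvec': array([-0.16989239, -0.22964751,  1.68709625]), 'shot': 1}
top {'fovy': 50.879639309741464, 'cx': 254.8505206000979, 'cy': 194.7597970413139, 'rvec': array([ 2.19882187, -2.14689869,  0.16112877]), 'tvec': array([0.07071462, 0.54405285, 1.13942618]), 'shot': 2}
wrist {'fovy': 65.70646984690485, 'cx': 253.20040328385204, 'cy': 194.1516053223073, 'mount': array([[ 3.26935600e-04, -9.57936173e-01, -2.86981151e-01,
         7.30387572e-02],
       [ 9.99999940e-01,  3.44840661e-04, -1.18466396e-05,
        -6.74332372e-04],
       [ 1.10311094e-04, -2.86981130e-01,  9.57936229e-01,
        -1.21289306e-01],
       [ 0.00000000e+00,  0.00000000e+00,  0.00000000e+00,
         1.00000000e+00]]), 'shot': 3}
```

View pics/scene0.png

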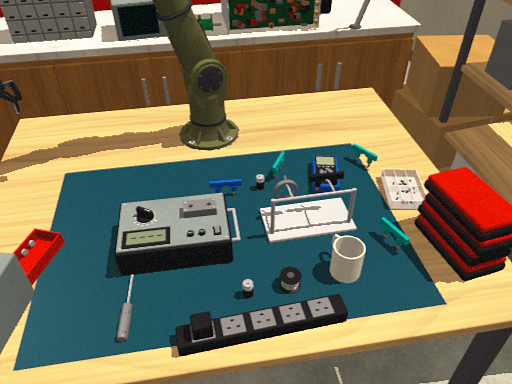

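View pics/top0.png

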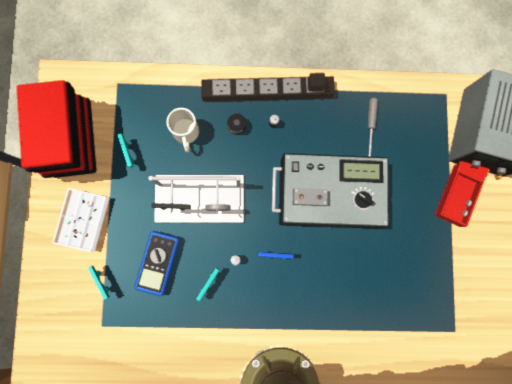

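View pics/wrist0.png

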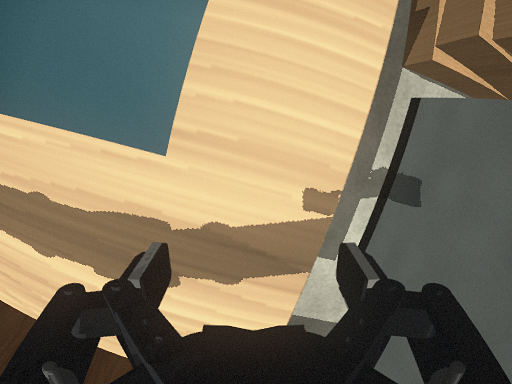

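Scene: the meter is at top-view (335,190), with its sockets at (311,196) and knob at (364,199). The rack is at (200,198), with the black link on the left hook at (171,207) and the tape on the right hook at (217,207). Next I'll measure these.

```bash
python3 - <<'E'
from h import *
p=snapshot("top"); q=snapshot("scene")
for n in ["link","rack","meter","range_knob","tape","knob_grip"]:
    for pic,nm in((p,"top"),(q,"scene")):
        try:
            for d in cut_out(pic,n)[:3]:
                m=d["pixels"]; ys,xs=np.nonzero(m)
                print(n,nm,round(d["confidence"],2),d["extent"],m.sum(),xs.mean().round(1),ys.mean().round(1), cv2.minAreaRect(np.c_[xs,ys].astype(np.float32)))
        except Exception as e: print(n,e)
f=p["frame"][:,:,::-1]
a=cv2.resize(f[165:235,145:250],None,fx=7,fy=7,interpolation=cv2.INTER_CUBIC); cv2.imwrite("pics/rackz.png",a)
a=cv2.resize(f[145:235,265:395],None,fx=6,fy=6,interpolation=cv2.INTER_CUBIC); cv2.imwrite("pics/meterz.png",a)
f=q["frame"][:,:,::-1]
a=cv2.resize(f[150:245,250:365],None,fx=6,fy=6,interpolation=cv2.INTER_CUBIC); cv2.imwrite("pics/racks.png",a)
E
```

```text
link top 0.83 [86.7, 265.6, 22.6, 33.2] 296 98.7 282.0 ((99.25213623046875, 281.4107971191406), (36.61854553222656, 10.21912956237793), 64.79887390136719)
link top 0.68 [195.7, 268.6, 24.2, 29.6] 174 206.7 284.1 ((207.07691955566406, 283.8846130371094), (5.54700231552124, 37.4422607421875), 33.690067291259766)
link top 0.67 [151.5, 206.1, 35.0, 2.3] 200 170.2 205.6 ((170.0, 206.0), (6.0, 38.0), 90.0)
link scene 0.87 [309.9, 170.3, 32.2, 17.8] 352 325.8 177.7 ((326.3413391113281, 179.40101623535156), (14.897258758544922, 34.58501052856445), 83.2901611328125)
link scene 0.78 [380.2, 217.5, 28.1, 28.6] 339 393.4 231.5 ((392.2500305175781, 232.25), (34.64822769165039, 14.142135620117188), 45.0)
link scene 0.58 [206.5, 176.7, 37.2, 17.2] 257 224.0 184.0 ((224.68020629882812, 185.52284240722656), (12.111998558044434, 31.206207275390625), 85.91438293457031)
rack top 0.52 [205.8, 204.0, 24.9, 6.8] 144 216.9 206.8 ((216.5, 207.0), (6.0, 23.0), 90.0)
rack scene 0.63 [257.6, 179.1, 100.2, 65.3] 3545 307.6 216.3 ((308.8260192871094, 209.850341796875), (54.3177490234375, 97.08583068847656), 82.33
[... 768 characters left out ...]
4115829467773, 16.546903610229492), 63.43495178222656)
range_knob scene 0.79 [133.0, 207.5, 22.0, 17.8] 236 143.3 214.2 ((143.20001220703125, 214.9000244140625), (19.28989028930664, 14.862703323364258), 18.43494987487793)
tape scene 0.7 [274.5, 180.9, 24.7, 16.8] 143 284.0 186.0 ((284.5538635253906, 187.4307861328125), (15.3803071975708, 22.326250076293945), 82.87498474121094)
knob_grip top 0.73 [354.0, 193.0, 21.2, 13.2] 247 362.9 199.1 ((362.5, 198.99996948242188), (16.54690170288086, 16.994115829467773), 63.43495178222656)
knob_grip scene 0.55 [131.5, 203.9, 24.2, 16.7] 261 143.0 213.8 ((142.80001831054688, 214.60000610351562), (20.238576889038086, 15.811388969421387), 18.434947967529297)
```

View pics/rackz.png

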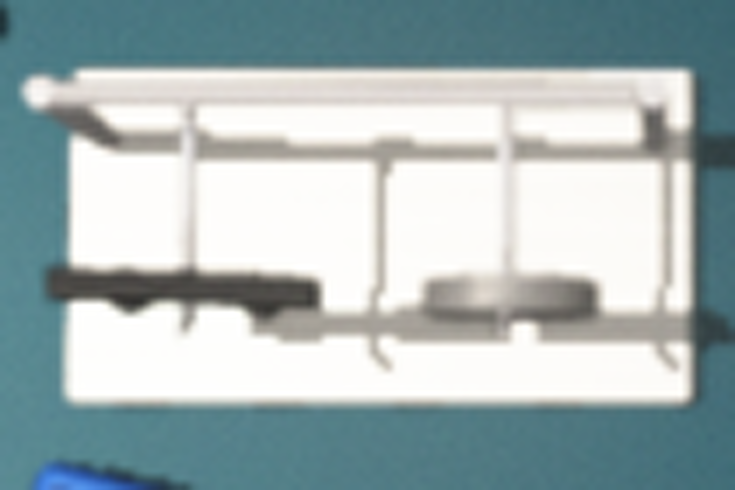

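View pics/meterz.png

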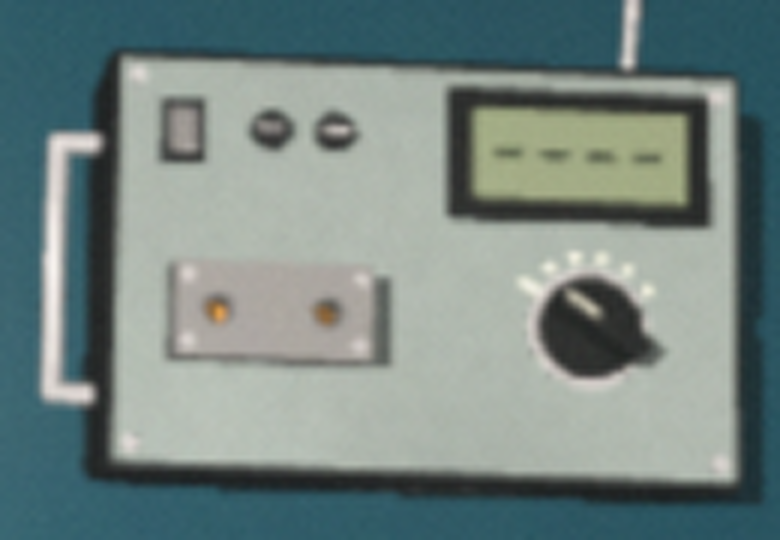

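View pics/racks.png

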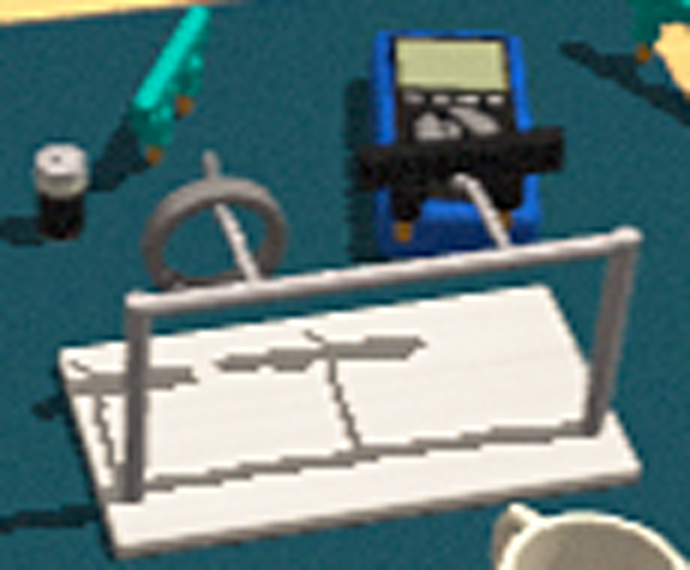

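The link bar is black and hangs on the left hook, 3 look-alikes are turquoise or blue. Next come the metric positions.

```bash
python3 - <<'E'
from h import *
p=snapshot("top"); print("tip",bot.tip_reach)
Rm=R.from_rotvec(p["rvec"]).as_matrix(); print("topcam",-Rm.T@p["tvec"])
def Z(x,y,o,k): return ((x+.5)/k-.5+o[0],(y+.5)/k-.5+o[1])
mz=lambda x,y:Z(x,y,(265,145),6); rz=lambda x,y:Z(x,y,(145,165),7)
def show(n,uv,z): 
    w=onplane(p,uv,z); print(n,np.round(w*1000,1)); return w
def ang(a,b): d=b-a; return np.degrees(np.arctan2(d[1],d[0])).round(1), (np.linalg.norm(d[:2])*1000).round(1)
c=[show("corner",mz(*k),.09) for k in [(120,55),(737,80),(740,487),(108,465)]]
print("meter y axis from corners", ang(c[1],c[0]),ang(c[2],c[3]),"x axis",ang(c[3],c[0]),ang(c[2],c[1])); print("centre",np.mean(c,0))
s=[show("sock",mz(*k),.114) for k in [(218,312),(326,313)]]; print(ang(s[1],s[0]),np.mean(s,0))
k=show("knob skirt",mz(588,326),.094); show("pointer",mz(583,302),.12)
a=show("bar l",rz(47,282),.143); b=show("bar r",rz(320,291),.143); print(ang(b,a),(a+b)/2)
cc=[show("rackbase",rz(*q),.012) for q in [(72,70),(694,70),(693,403),(66,403)]]; print(ang(cc[1],cc[0]),ang(cc[2],cc[3]),np.mean(cc,0))
st=bot.state(); print(R.from_rotvec(st["orientation"]).as_matrix().round(3))
E
```

```text
tip 0.022
topcam [0.40223608 0.11541822 1.19338629]
corner [652.7   4.7  90. ]
corner [ 649.1 -285.4   90. ]
corner [ 458.6 -283.5   90. ]
corner [461.8   7.7  90. ]
meter y axis from corners (np.float64(89.3), np.float64(290.1)) (np.float64(89.4), np.float64(291.2)) x axis (np.float64(-0.9), np.float64(190.9)) (np.float64(-0.6), np.float64(190.5))
centre [ 0.5555279  -0.13909757  0.09      ]
sock [530.5 -38.7 114. ]
sock [531.3 -87.5 114. ]
(np.float64(90.9), np.float64(48.9)) [ 0.53089309 -0.06310721  0.114     ]
knob skirt [ 530.8 -212.6   94. ]
pointer [ 538.5 -202.7  120. ]
bar l [495.5 354.9 143. ]
bar r [494.6 254.  143. ]
(np.float64(89.5), np.float64(100.8)) [0.49506038 0.30444527 0.143     ]
rackbase [596.8 379.   12. ]
rackbase [604.  117.5  12. ]
rackbase [463.1 114.4  12. ]
rackbase [457.  374.3  12. ]
(np.float64(91.6), np.float64(261.6)) (np.float64(91.4), np.float64(260.0)) [0.53021375 0.24628008 0.012     ]
[[ 0.961  0.275 -0.   ]
 [ 0.275 -0.961 -0.   ]
 [-0.     0.    -1.   ]]
```

Measurements agree with the given geometry: sockets at (0.531,-0.063), knob 150 mm away, and link bar at (0.495,0.305). Now I'll move over the rack by way of x≈0.52.

```bash
python3 -m pendant '[[[0,0,0.045,23,28,10,1],[0,0,0.045,23,28,10,1],[0,0,0.045,23,28,10,1],[0,0,0.045,23,28,10,1],[0,0,0.045,23,28,10,1]]]' 30
python3 -m pendant '[[[0,0,0.045,23,28,0,1],[0,0,0.045,23,28,0,1],[0,0,0.045,23,28,0,1],[0,0,0.045,23,28,0,1],[0,0,0.045,23,28,0,1]]]'
python3 -m pendant '[[[0,0,0.045,23,28,0,1],[0,0,0.045,23,28,0,1],[0,0,0.045,23,28,0,1],[0,0,0.045,23,28,0,1],[0,0,0.045,23,28,0,1]]]'
python3 -m pendant '[[[0,0,0.045,-2,37,0,1],[0,0,0.045,-2,37,0,1],[0,0,0.045,-2,37,0,1],[0,0,0.045,-2,37,0,1],[0,0,0.045,-2,37,0,1]]]'
python3 -m pendant '[[[0,0,0.045,-2,37,0,1],[0,0,0.045,-2,37,0,1],[0,0,0.045,-2,37,0,1],[0,0,0.045,-2,37,0,1],[0,0,0.045,-2,37,0,1]]]'
```

```text
time: 1.32
tcp_pos: [0.2947, -0.4835, 0.304]
orientation: [3.041, 0.786, -0.0]
ft_force: [-0.0, -0.5, -0.2]
grip_width: 1.0
time: 1.73
tcp_pos: [0.4097, -0.3434, 0.3037]
orientation: [2.933, 1.122, 0.0]
ft_force: [0.6, -0.6, -1.1]
grip_width: 1.001
time: 2.15
tcp_pos: [0.5247, -0.2035, 0.3037]
orientation: [2.789, 1.444, 0.0]
ft_force: [1.2, 0.2, 0.3]
grip_width: 1.002
time: 2.57
tcp_pos: [0.5135, -0.0181, 0.3035]
orientation: [2.609, 1.749, 0.0]
ft_force: [1.0, -0.2, 0.1]
grip_width: 0.999
time: 2.98
tcp_pos: [0.5035, 0.1667, 0.3038]
orientation: [2.396, 2.03, 0.001]
ft_force: [0.9, -0.0, -0.5]
grip_width: 0.997
```

```bash
python3 -m pendant '[[[0,0,0.044,-2,40,-10,0.5],[0,0,0.044,-2,40,-10,0.5],[0,0,0.044,-2,40,-10,0.5],[0,0,0.044,-2,40,-10,0.5],[0,0,0,0,3,0,0.5]]]'
python3 - <<'E'
from h import *
s=bot.state(); p=snapshot("wrist"); save(p,"w1"); print(s["tcp_pos"],s["orientation"])
for d in cut_out(p,"link"): print(d["confidence"],d["extent"])
E
```

```text
time: 3.4
tcp_pos: [0.4911, 0.3363, 0.2613]
orientation: [-2.192, -2.241, -0.0]
ft_force: [-2.4, -0.1, 0.0]
grip_width: 0.498
[0.49114468 0.33627998 0.26133363] [-2.19199834e+00 -2.24051646e+00 -9.80865471e-05]
0.97 [76.2, 237.5, 59.5, 38.6]
0.88 [61.1, 7.1, 65.0, 57.8]
0.56 [359.5, 67.0, 74.3, 26.8]
0.55 [251.7, 173.4, 17.6, 105.1]
0.4 [398.8, 273.6, 32.0, 30.3]
```

View pics/w1.png

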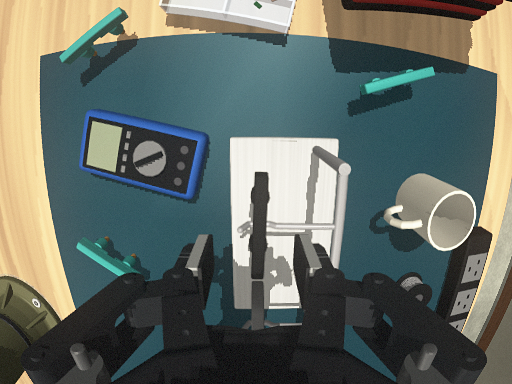

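```bash
python3 - <<'E'
from h import *
f=cv2.imread("pics/w1.png"); a=cv2.resize(f[160:340,190:340],None,fx=4,fy=4,interpolation=cv2.INTER_CUBIC); cv2.imwrite("pics/w1z.png",a[:600])
s=bot.state(); p=snapshot("wrist")
# predicted bar top corners from estimate
for yaw in (0,1.5):
    Rz=R.from_euler('z',yaw,degrees=True).as_matrix()
    X=[np.array([.4948,.3047,.143])+Rz@np.array([x,y,0]) for x in(-.006,.006) for y in(-.05,.05)]
    print(((wproj(p,s,X)-[190,160]+.5)*4-.5).round(0).tolist())
E
```

```text
[[228.0, 452.0], [231.0, 33.0], [279.0, 453.0], [289.0, 33.0]]
[[234.0, 453.0], [225.0, 33.0], [285.0, 452.0], [283.0, 33.0]]
```

View pics/w1z.png

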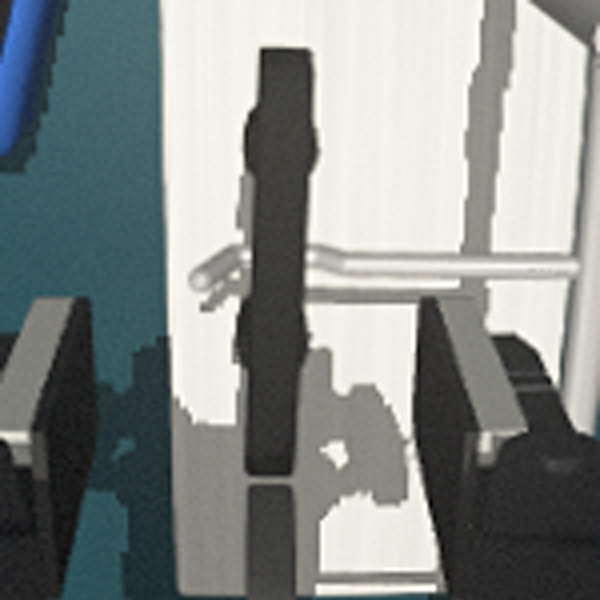

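```bash
python3 - <<'E'
from h import *
s=bot.state(); p=snapshot("wrist"); print(s["tcp_pos"],s["orientation"],s["joint_vel"].round(4)); save(p,"w2")
f=cv2.imread("pics/w2.png"); a=cv2.resize(f[160:310,190:340],None,fx=4,fy=4,interpolation=cv2.INTER_CUBIC); cv2.imwrite("pics/w2z.png",a[:600])
E
```

```text
[0.49567943 0.32822716 0.26312118] [-2.21018481e+00 -2.23260507e+00  1.09174875e-03] [ 0.0408 -0.0238  0.0255  0.0017  0.0047  0.0015  0.0017]
```

View pics/w2z.png

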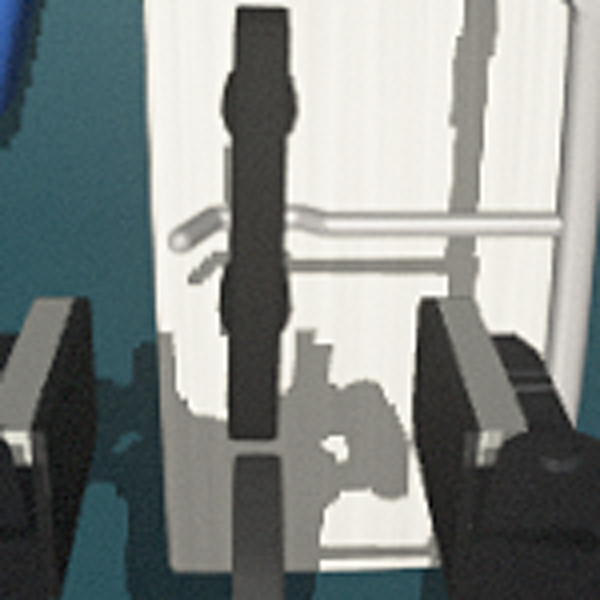

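```bash
python3 - <<'E'
from h import *
p=snapshot("wrist")
s=dict(tcp_pos=[0.49567943,0.32822716,0.26312118],orientation=[-2.21018481,-2.23260507,1.09174875e-03])
u=lambda x,y:((x+.5)/4-.5+190,(y+.5)/4-.5+160)
c=[wplane(p,s,u(*k),.143) for k in [(228,440),(277,440),(237,8),(290,8)]]
print(np.round(np.array(c)*1000,1)); n=(c[0]+c[1])/2; f=(c[2]+c[3])/2; d=f-n
print("centre",(n+f)/2,np.linalg.norm(d),"yaw of y axis",np.degrees(np.arctan2(d[1],d[0])))
t=bot.state(); Rm=R.from_rotvec(t["orientation"]).as_matrix(); print(t["time"],t["tcp_pos"],"toolx",np.degrees(np.arctan2(Rm[1,0],Rm[0,0])),Rm[:,2])
print("hook tip",wplane(p,s,u(180,242),.141))
E
```

```text
[[490.  255.5 143. ]
 [501.5 255.7 143. ]
 [491.6 357.5 143. ]
 [502.5 357.6 143. ]]
centre [0.4964101  0.30658053 0.143     ] 0.10198508868928073 yaw of y axis 89.29455241648466
3.65 [0.4969716  0.32621368 0.26364584] toolx 90.34356999798263 [ 0.00105321 -0.00119648 -0.99999873]
hook tip [0.47932394 0.30492011 0.141     ]
```

```bash
python3 -m pendant '[[[0,0,-0.01,0,2,-35,0.5],[0,0,0,-1,3,-35,0.5],[0,0,0,0,0,-25,0.5],[0,0,0,0,0,0,0.5],[0,0,0,0,0,0,0.5]]]'
python3 -m pendant '[[[0,0,0,0,0,0,0.5]]]'
python3 - <<'E'
from h import *
s=bot.state(); p=snapshot("wrist"); save(p,"w3"); print(s["tcp_pos"],s["ft_force"])
p=snapshot("scene"); f=p["frame"][:,:,::-1]
cv2.imwrite("pics/s3.png",cv2.resize(f[120:245,250:400],None,fx=4,fy=4,interpolation=cv2.INTER_CUBIC))
E
```

```text
time: 4.07
tcp_pos: [0.4955, 0.3308, 0.1682]
orientation: [2.225, 2.216, -0.003]
ft_force: [-0.0, 0.0, 1.1]
grip_width: 0.502
time: 4.15
tcp_pos: [0.4964, 0.3326, 0.1705]
orientation: [2.224, 2.217, 0.004]
ft_force: [0.3, 0.4, 0.0]
grip_width: 0.499
[0.49642783 0.33256562 0.17045532] [0.30917965 0.42681331 0.01680889]
```

View pics/w3.png

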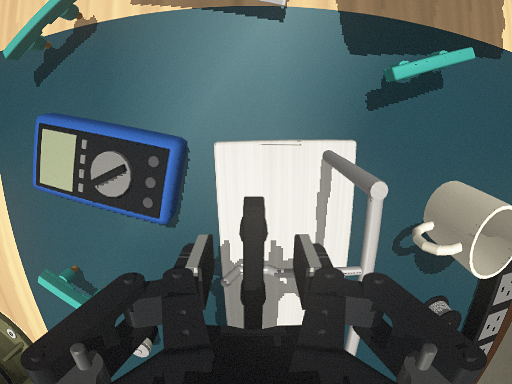

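View pics/s3.png

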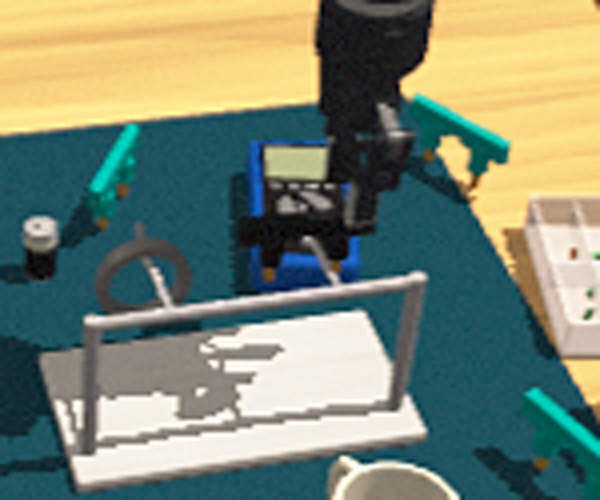

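The bar (column 254) sits midway between the pads (about 205 and 305). Going down 22 mm, then closing.

```bash
python3 -m pendant '[[[0,0,0,0,0,-12,0.4],[0,0,0,0,0,-11,0.4],[0,0,0,0,0,0,0.3],[0,0,0,0,0,0,0.25]]]' 40
python3 -m pendant '[[[0,0,0,0,0,0,0.15],[0,0,0,0,0,0,0.05],[0,0,0,0,0,0,0.0],[0,0,0,0,0,0,0.0]]]' 50
python3 - <<'E'
from h import *
s=bot.state(); p=snapshot("wrist"); save(p,"w4"); print(s["tcp_pos"],s["ft_force"],s["grip_width"])
E
```

```text
time: 4.58
tcp_pos: [0.4943, 0.3326, 0.1442]
orientation: [-2.222, -2.22, 0.003]
ft_force: [-1.1, 0.8, -0.3]
grip_width: 0.25
time: 4.92
tcp_pos: [0.4949, 0.3332, 0.1455]
orientation: [2.222, 2.22, 0.001]
ft_force: [-0.0, 0.0, -0.6]
grip_width: 0.128
[0.49490361 0.33324954 0.14548642] [-0.02772963  0.03940487 -0.5769737 ] 0.12777525904447093
```

View pics/w4.png

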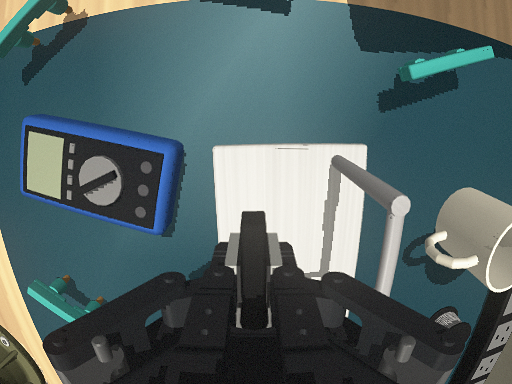

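Gripped at 0.128 × 85 ≈ 11 mm, which fits the 12 mm bar. Now lifting straight up.

```bash
python3 -m pendant '[[[0,0,0,0,0,6,0],[0,0,0,0,0,12,0],[0,0,0,0,0,20,0],[0,0,0,0,0,28,0],[0,0,0,0,0,29,0]]]' 60
python3 -m pendant '[[[0,0,0,1,-10,0,0],[0,0,0,2,-22,0,0],[0,0,0,4,-34,0,0],[0,0,0,4,-38,0,0],[0,0,0,4,-38,0,0]]]'
python3 -m pendant '[[[0,0,0,4,-38,0,0],[0,0,0,4,-38,0,0],[0,0,0,4,-38,0,0],[0,0,0,4,-38,0,0],[0,0,0,3,-32,0,0]]]'
python3 -m pendant '[[[0,0,0,2,-26,0,0],[0,0,0,1,-14,0,0],[0,0,0,0,-4,0,0],[0,0,0,0,0,0,0],[0,0,0,0,0,0,0]]]'
python3 - <<'E'
from h import *
s=bot.state(); p=snapshot("wrist"); save(p,"w5"); print(s["tcp_pos"],s["orientation"],s["ft_force"],s["grip_width"])
p=snapshot("scene"); f=p["frame"][:,:,::-1]; cv2.imwrite("pics/s5.png",cv2.resize(f[120:270,105:255],None,fx=4,fy=4,interpolation=cv2.INTER_CUBIC))
p=snapshot("top"); f=p["frame"][:,:,::-1]; cv2.imwrite("pics/t5.png",cv2.resize(f[140:240,265:395],None,fx=6,fy=6,interpolation=cv2.INTER_CUBIC))
E
```

```text
time: 5.38
tcp_pos: [0.4944, 0.3329, 0.2418]
orientation: [-2.222, -2.221, 0.001]
ft_force: [1.0, 1.6, -1.6]
grip_width: 0.124
time: 5.8
tcp_pos: [0.5096, 0.1903, 0.2412]
orientation: [2.22, 2.222, 0.001]
ft_force: [0.7, 0.5, -1.3]
grip_width: 0.126
time: 6.22
tcp_pos: [0.5288, 0.0039, 0.2413]
orientation: [2.223, 2.217, -0.0]
ft_force: [-0.1, 0.4, -0.8]
grip_width: 0.124
time: 6.63
tcp_pos: [0.5318, -0.0354, 0.2408]
orientation: [-2.221, -2.222, -0.001]
ft_force: [-0.2, 0.0, -2.1]
grip_width: 0.125
[ 0.53182661 -0.03535457  0.24076648] [-2.22076128e+00 -2.22187120e+00 -1.37601372e-03] [-0.2221905   0.02174311 -2.09017078] 0.12525887583261172
```

View pics/w5.png

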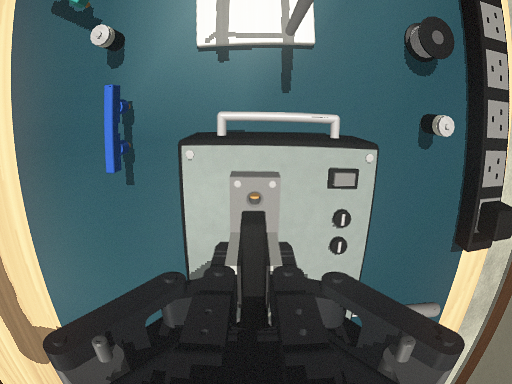

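View pics/s5.png

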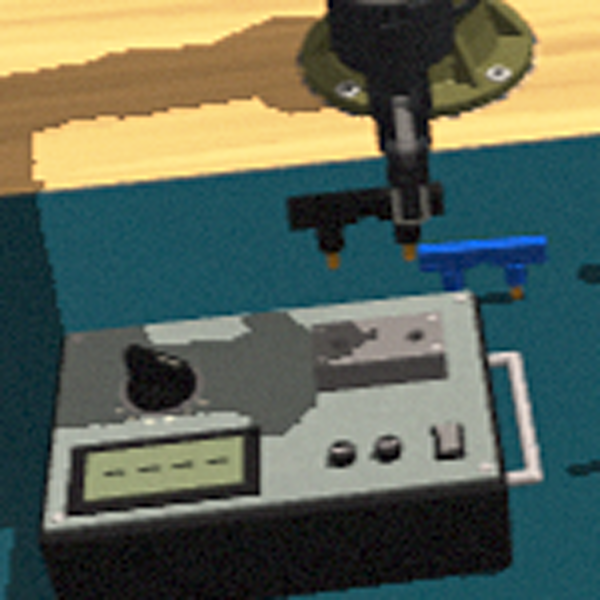

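View pics/t5.png

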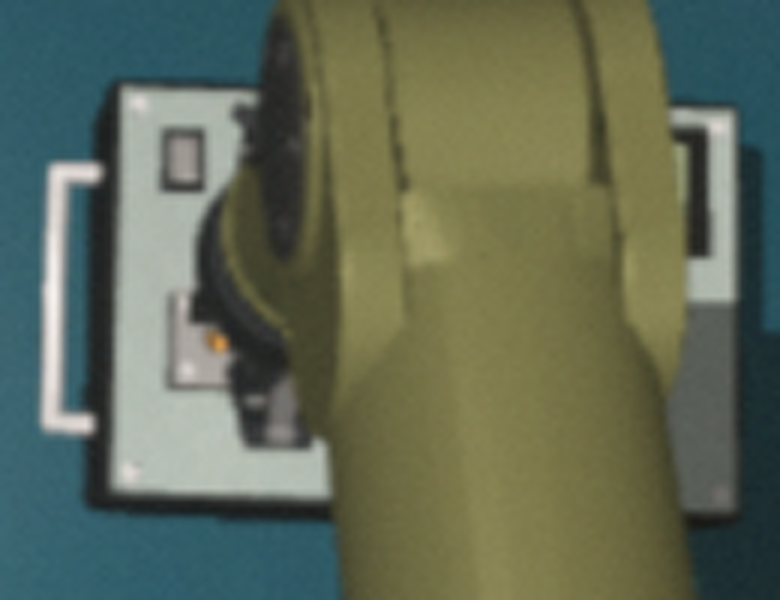

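The link hangs level in the gripper and the +y bore shows at wrist pixel (255,198). I'll work out the offset between the pins and the bores.

```bash
python3 - <<'E'
from h import *
s=bot.state(); p=snapshot("wrist"); q=snapshot("scene"); print(s["tcp_pos"],s["orientation"])
f=p["frame"][:,:,::-1]; cv2.imwrite("pics/w6z.png",cv2.resize(f[150:270,190:320],None,fx=5,fy=5,interpolation=cv2.INTER_CUBIC))
f=q["frame"][:,:,::-1]; cv2.imwrite("pics/s6z.png",cv2.resize(f[155:225,165:225],None,fx=8,fy=8,interpolation=cv2.INTER_CUBIC))
E
```

```text
[ 0.53186667 -0.03485912  0.24061098] [2.21892707e+00 2.22379928e+00 8.03780327e-04]
```

View pics/w6z.png

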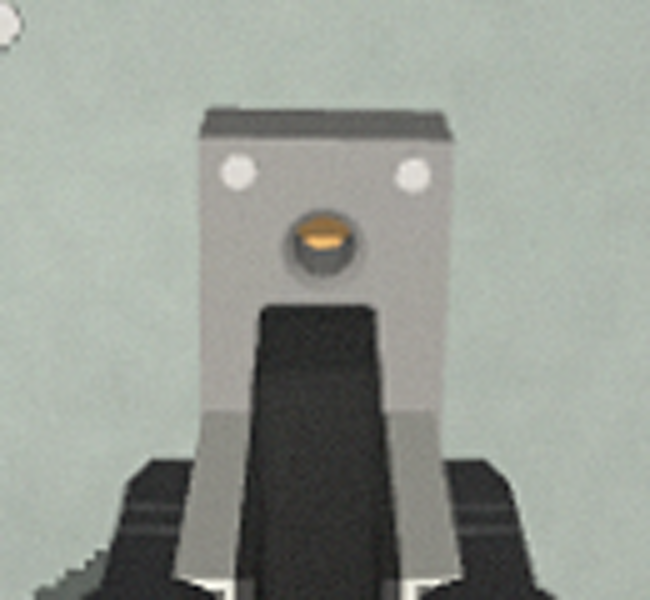

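View pics/s6z.png

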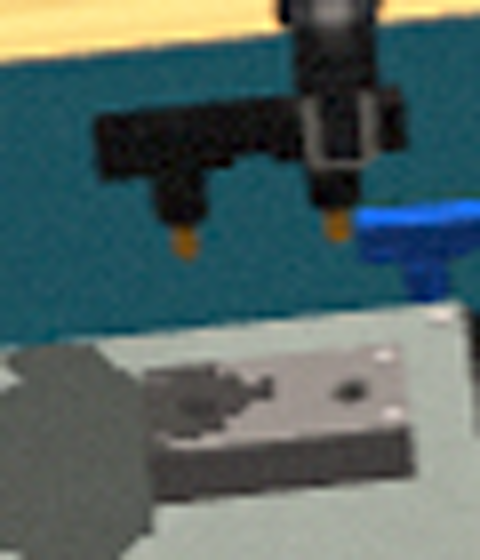

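```bash
python3 - <<'E'
from h import *
s=bot.state(); p=snapshot("wrist"); q=snapshot("scene")
u=lambda x,y:((x+.5)/5-.5+190,(y+.5)/5-.5+150)
P=lambda n,x,y,z:print(n,(wplane(p,s,u(x,y),z)*1000).round(1))
P("bore",323,246,.114)
for k in[(202,140),(452,140),(200,410),(441,410)]:P("block",*k,.114)
for k in[(262,306),(375,306)]:P("barbot",*k,.2183)
for k in[(256,375),(380,375)]:P("bartop",*k,.2383)
v=lambda x,y:((x+.5)/8-.5+165,(y+.5)/8-.5+155)
for n,k,z in[("pin-",(188,259),.180),("pin+",(339,240),.180),("bore+",(350,391),.114),("blockc",(408,430),.114),("blockc+far-x",(400,347),.114)]:
  print(n,(onplane(q,v(*k),z)*1000).round(1))
print(s["tcp_pos"])
E
```

```text
bore [532.6 -40.2 114. ]
block [511.8 -21.2 114. ]
block [554.7 -21.1 114. ]
block [510.3 -71.6 114. ]
block [554.2 -71.5 114. ]
barbot [526.  -13.7 218.3]
barbot [537.6 -13.7 218.3]
bartop [526.2 -13.1 238.3]
bartop [537.3 -13.1 238.3]
pin- [530.2 -90.5 180. ]
pin+ [529.1 -40.5 180. ]
bore+ [530.2 -42.1 114. ]
blockc [553.6 -24.4 114. ]
blockc+far-x [510.2 -22.9 114. ]
[ 0.53184967 -0.03546906  0.2404689 ]
```

Wrist and scene views agree: the link has to move about +1 mm in x and -2 mm in y, with a -0.7° turn. Descending to just above the mouths.

```bash
python3 -m pendant '[[[0,0,-0.012,1,-2,-10,0],[0,0,0,0,0,-20,0],[0,0,0,0,0,-20,0],[0,0,0,0,0,-8,0],[0,0,0,0,0,0,0]]]'
python3 -m pendant '[[[0,0,0,0,0,0,0],[0,0,0,0,0,0,0]]]'
python3 - <<'E'
from h import *
s=bot.state(); p=snapshot("wrist"); q=snapshot("scene"); print(s["tcp_pos"],s["orientation"])
f=p["frame"][:,:,::-1]; cv2.imwrite("pics/w7z.png",cv2.resize(f[150:270,190:320],None,fx=5,fy=5,interpolation=cv2.INTER_CUBIC))
f=q["frame"][:,:,::-1]; cv2.imwrite("pics/s7z.png",cv2.resize(f[155:225,165:225],None,fx=8,fy=8,interpolation=cv2.INTER_CUBIC))
E
```

```text
time: 7.4
tcp_pos: [0.5311, -0.0389, 0.1797]
orientation: [-2.233, -2.204, 0.004]
ft_force: [0.6, -0.4, -2.4]
grip_width: 0.121
time: 7.57
tcp_pos: [0.5336, -0.0389, 0.1833]
orientation: [2.235, 2.206, 0.002]
ft_force: [0.3, 0.2, -1.4]
grip_width: 0.124
[ 0.53360174 -0.03885331  0.18327835] [2.23502570e+00 2.20606742e+00 1.75355184e-03]
```

View pics/w7z.png

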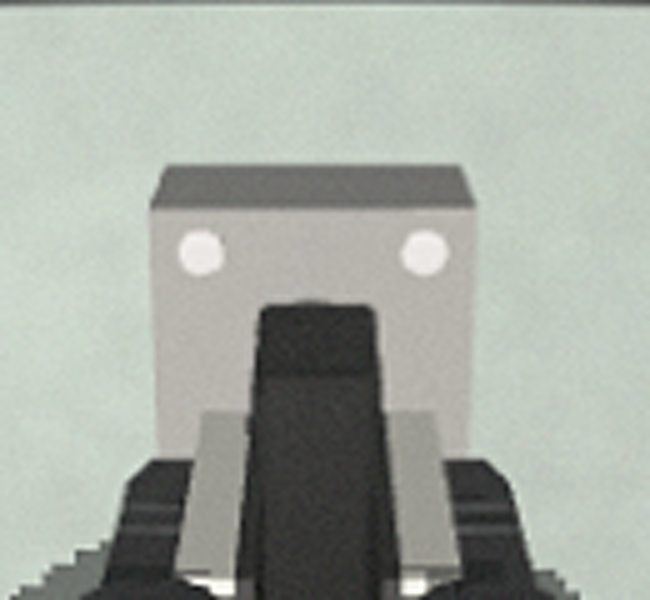

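View pics/s7z.png

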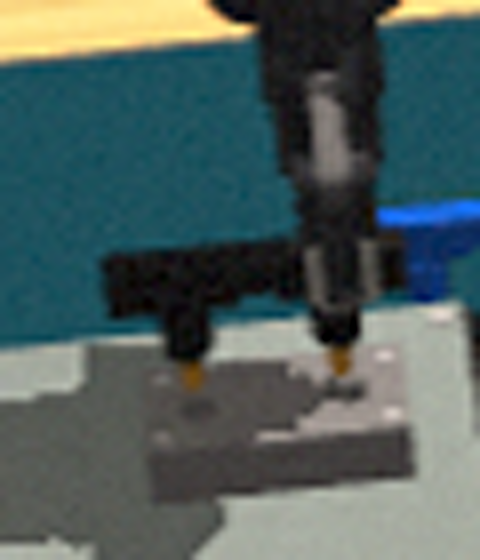

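```bash
python3 - <<'E'
from h import *
s=bot.state(); p=snapshot("wrist"); q=snapshot("scene")
u=lambda x,y:((x+.5)/5-.5+190,(y+.5)/5-.5+150)
P=lambda n,x,y,z:print(n,(wplane(p,s,u(x,y),z)*1000).round(1))
z=s["tcp_pos"][2]
for k in[(151,208),(477,208),(160,450),(470,450)]:P("block",*k,.114)
for k in[(262,306),(375,306)]:P("barbot",*k,z-.0225)
for k in[(256,375),(380,375)]:P("bartop",*k,z-.0025)
v=lambda x,y:((x+.5)/8-.5+165,(y+.5)/8-.5+155)
for n,k,zz in[("pin-",(193,391),z-.0605),("pin+",(340,377),z-.0605),("bore-",(200,408),.114),("bore+",(350,391),.114)]:
  print(n,(onplane(q,v(*k),zz)*1000).round(1))
print(s["tcp_pos"],z-.0605)
# project expected bore centres & tips
print((( proj(q,[[.531,-.0655+.025,.114],[.531,-.0655-.025,.114]])-[165,155]+.5)*8-.5).round(0))
E
```

```text
block [511.6 -20.1 114. ]
block [555.3 -20.6 114. ]
block [511.1 -55.8 114. ]
block [555.1 -56.4 114. ]
barbot [528.2 -17.2 161. ]
barbot [539.8 -17.3 161. ]
bartop [528.3 -16.6 181. ]
bartop [539.5 -16.7 181. ]
pin- [531. -95. 123.]
pin+ [532.7 -45.  123. ]
bore- [529.9 -93.5 114. ]
bore+ [530.2 -42.1 114. ]
[ 0.53370254 -0.03889868  0.18354258] 0.12304258347651931
[[355. 392.]
 [209. 409.]]
```

Wrist and scene views both show the link about 1.8 mm too far in -y and about 1 mm in +x. Correcting that, then starting the insertion.

```bash
python3 -m pendant '[[[0,0,0,-1,2,0,0],[0,0,0,0,0,-3,0],[0,0,0,0,0,-4,0],[0,0,0,0,0,-4,0],[0,0,0,0,0,0,0]]]'
python3 -m pendant '[[[0,0,0,0,0,-4,0],[0,0,0,0,0,0,0]]]'
```

```text
time: 8.18
tcp_pos: [0.5313, -0.037, 0.1702]
orientation: [-2.235, -2.206, 0.001]
ft_force: [0.1, -0.2, -1.7]
grip_width: 0.124
time: 8.35
tcp_pos: [0.5314, -0.037, 0.1665]
orientation: [-2.235, -2.206, 0.001]
ft_force: [0.6, 0.2, -1.5]
grip_width: 0.127
```

The pin tips are about 8 mm below the mouths with no reaction force. Continuing.

```bash
python3 -m pendant '[[[0,0,0,0,0,-4,0],[0,0,0,0,0,-4,0],[0,0,0,0,0,0,0]]]'
python3 -m pendant '[[[0,0,0,0,0,-2,0],[0,0,0,0,0,-1,0],[0,0,0,0,0,0,0]]]'
python3 - <<'E'
from h import *
s=bot.state(); p=snapshot("wrist"); q=snapshot("scene"); print(s["tcp_pos"],s["ft_force"])
f=q["frame"][:,:,::-1]; cv2.imwrite("pics/s8z.png",cv2.resize(f[155:225,165:225],None,fx=8,fy=8,interpolation=cv2.INTER_CUBIC))
E
```

```text
time: 8.6
tcp_pos: [0.5314, -0.0369, 0.1584]
orientation: [-2.235, -2.206, 0.001]
ft_force: [-0.6, -0.2, -1.4]
grip_width: 0.126
time: 8.85
tcp_pos: [0.532, -0.0369, 0.1568]
orientation: [2.236, 2.207, -0.0]
ft_force: [-0.2, 0.3, 1.6]
grip_width: 0.127
[ 0.53195006 -0.03689162  0.15677084] [-0.16505313  0.26745616  1.58965387]
```

View pics/s8z.png

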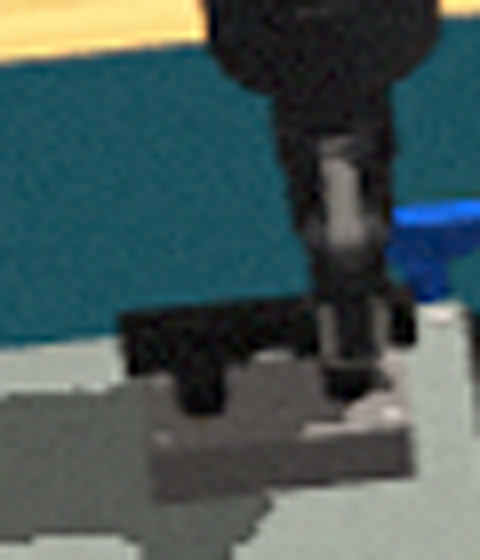

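Contact begins at TCP z 0.157, as expected, and both collars appear on the block face. A small extra push will confirm it.

```bash
python3 -m pendant '[[[0,0,0,0,0,-1,0],[0,0,0,0,0,-1,0],[0,0,0,0,0,0,0]]]'
```

```text
time: 9.2
tcp_pos: [0.5321, -0.0368, 0.1566]
orientation: [2.235, 2.206, -0.001]
ft_force: [-6.8, 0.3, 15.7]
grip_width: 0.118
```

Hard stop at z 0.1566 with 15.7 N, so it is home. Easing off, opening and withdrawing straight up.

```bash
python3 -m pendant '[[[0,0,0,0,0,2,0],[0,0,0,0,0,0,0.2],[0,0,0,0,0,0,0.35],[0,0,0,0,0,0,0.4],[0,0,0,0,0,0,0.4]]]'
python3 -m pendant '[[[0,0,0,0,0,10,0.4],[0,0,0,0,0,20,0.4],[0,0,0,0,0,30,0.4],[0,0,0,0,0,30,0.4],[0,0,0,0,0,20,0.4]]]'
python3 - <<'E'
from h import *
s=bot.state(); p=snapshot("wrist"); q=snapshot("scene"); print(s["tcp_pos"],s["ft_force"])
save(p,"w9")
f=q["frame"][:,:,::-1]; cv2.imwrite("pics/s9z.png",cv2.resize(f[155:240,120:240],None,fx=6,fy=6,interpolation=cv2.INTER_CUBIC))
E
```

```text
time: 9.62
tcp_pos: [0.5318, -0.0369, 0.156]
orientation: [-2.236, -2.207, 0.0]
ft_force: [0.0, -0.4, -0.3]
grip_width: 0.398
time: 10.03
tcp_pos: [0.5327, -0.0366, 0.2698]
orientation: [2.233, 2.206, 0.003]
ft_force: [0.5, 0.1, 0.6]
grip_width: 0.401
[ 0.53272803 -0.03660565  0.26983996] [0.45130811 0.07683673 0.57120691]
```

View pics/s9z.png

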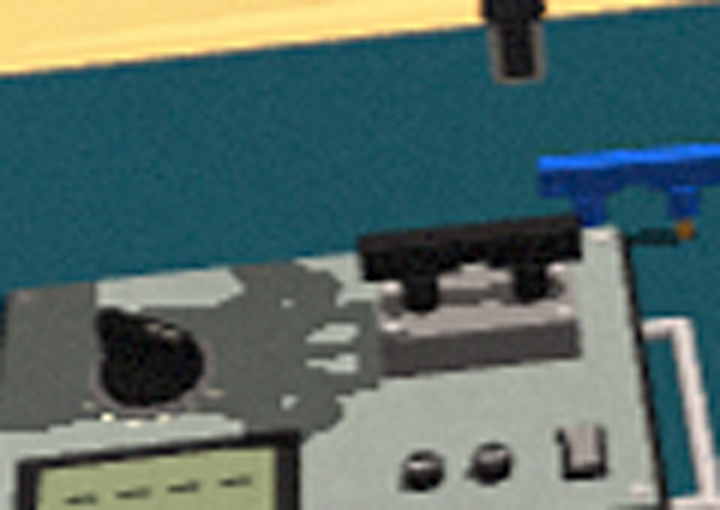

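View pics/w9.png

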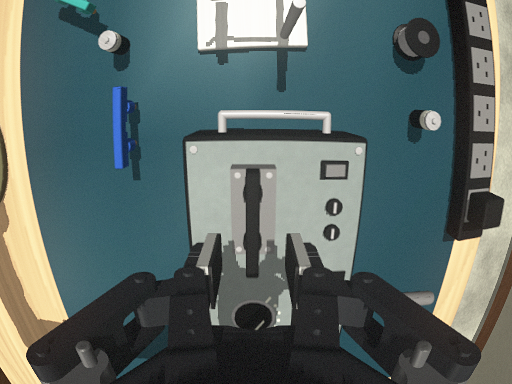

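The link stands home in the block. Moving over the knob (~0.530,-0.214) and turning the tool toward the bar's off direction (~55°).

```bash
python3 -m pendant '[[[0,0,-0.12,-1,-35,0,0.4],[0,0,-0.12,0,-35,0,0.4],[0,0,-0.12,0,-35,0,0.4],[0,0,-0.12,0,-35,0,0.4],[0,0,-0.12,0,-35,0,0.4]]]'
python3 -m pendant '[[[0,0,0,0,0,0,0.4],[0,0,0,0,0,0,0.4],[0,0,0,0,0,0,0.4]]]'
python3 - <<'E'
from h import *
s=bot.state(); p=snapshot("wrist"); print(s["tcp_pos"],s["orientation"],s["joint_vel"].round(3)); save(p,"w10")
f=p["frame"][:,:,::-1]; cv2.imwrite("pics/w10z.png",cv2.resize(f[180:330,180:330],None,fx=4,fy=4,interpolation=cv2.INTER_CUBIC))
E
```

```text
time: 10.55
tcp_pos: [0.5303, -0.2135, 0.2659]
orientation: [-2.792, -1.44, 0.001]
ft_force: [0.8, -0.2, 0.2]
grip_width: 0.403
time: 10.8
tcp_pos: [0.5307, -0.2111, 0.2658]
orientation: [-2.786, -1.448, -0.0]
ft_force: [0.4, 0.7, -0.5]
grip_width: 0.398
[ 0.53071722 -0.21109386  0.2657501 ] [-2.78583665e+00 -1.44847818e+00 -1.23531130e-05] [-0.015 -0.013 -0.029  0.003 -0.    -0.001 -0.002]
```

View pics/w10.png

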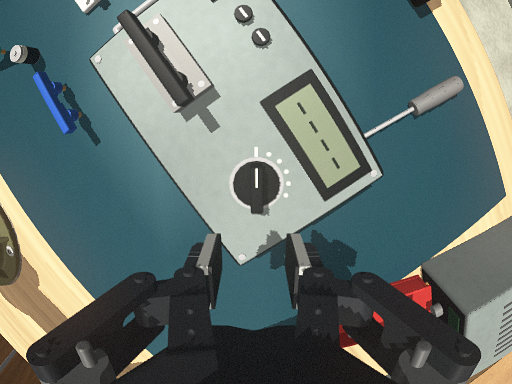

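View pics/w10z.png

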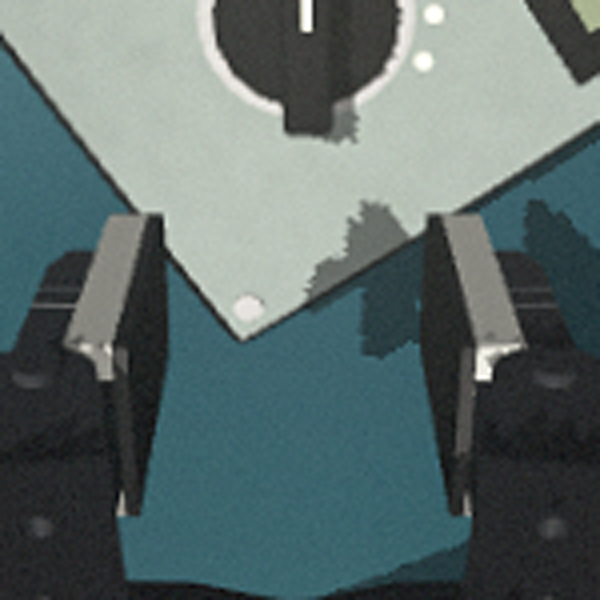

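```bash
python3 - <<'E'
from h import *
s=bot.state(); p=snapshot("wrist"); print(s["tcp_pos"],s["orientation"])
f=p["frame"][:,:,::-1]; cv2.imwrite("pics/w11z.png",cv2.resize(f[135:235,205:305],None,fx=6,fy=6,interpolation=cv2.INTER_CUBIC))
E
```

```text
[ 0.53099693 -0.21028736  0.26603534] [-2.78524946e+00 -1.45081748e+00 -2.76213979e-04]
```

View pics/w11z.png

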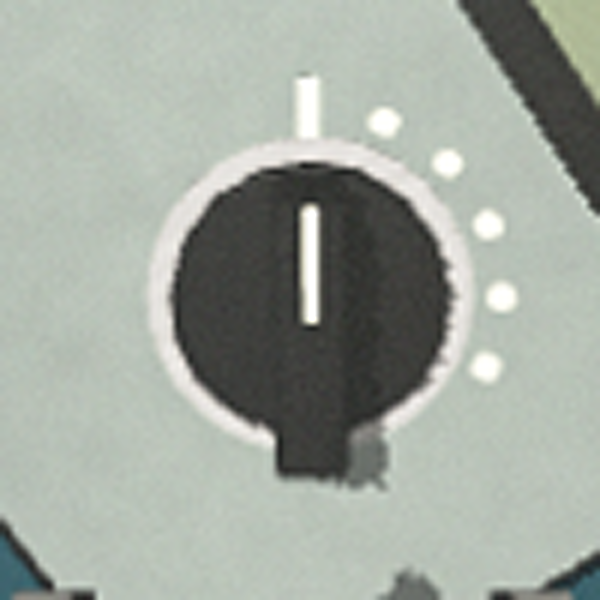

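```bash
python3 - <<'E'
from h import *
s=bot.state(); p=snapshot("wrist")
u=lambda x,y:((x+.5)/6-.5+205,(y+.5)/6-.5+135)
W=lambda x,y,z:wplane(p,s,u(x,y),z)*1000
for n,x,y,z in[("ringL",149,298,.09),("ringR",473,298,.09),("ringT",310,138,.09),("ringB",310,452,.09),("ptrT",311,205,.12),("ptrB",311,325,.12),("endL",278,470,.12),("endR",345,470,.12),("dashT",309,75,.09),("dashB",309,138,.09)]: print(n,W(x,y,z).round(1))
a=W(311,325,.12)-0; b=W(311,205,.12); d=b-a; print("bar ang",np.degrees(np.arctan2(d[1],d[0])),np.linalg.norm(d))
e=(W(278,470,.12)+W(345,470,.12))/2; dd=d[:2]/np.linalg.norm(d[:2]); d2=b-e; print("end->ptr ang",np.degrees(np.arctan2(d2[1],d2[0])),"axis from end",e[:2]+23*dd)
print("ring c",((W(149,298,.09)+W(473,298,.09))/2).round(1))
Rm=R.from_rotvec(s["orientation"]).as_matrix(); print("toolx",np.degrees(np.arctan2(Rm[1,0],Rm[0,0])),s["tcp_pos"])
E
```

```text
ringL [ 507.6 -199.5   90. ]
ringR [ 553.6 -231.5   90. ]
ringT [ 546.4 -192.5   90. ]
ringB [ 514.4 -238.6   90. ]
ptrT [ 543.2 -196.8  120. ]
ptrB [ 532.4 -212.4  120. ]
endL [ 514.3 -229.2  120. ]
endR [ 523.1 -235.3  120. ]
dashT [ 552.4 -183.5   90. ]
dashB [ 546.2 -192.4   90. ]
bar ang 55.23872786866718 19.07143873289187
end->ptr ang 55.362723945828485 axis from end [ 531.83194118 -213.35516382]
ring c [ 530.6 -215.5   90. ]
toolx 55.063108142054055 [ 0.5311366  -0.21000107  0.2662392 ]
```

Knob axis is at (0.531,-0.2145) and the bar angle is 55.2°; the tool is at 55.1°. Descending.

```bash
python3 -m pendant '[[[0,0,0,0,-4,-30,0.4],[0,0,0,0,0,-35,0.4],[0,0,0,0,0,-30,0.4],[0,0,0,0,0,-15,0.4],[0,0,0,0,0,0,0.4]]]'
python3 -m pendant '[[[0,0,0,0,0,0,0.4],[0,0,0,0,0,0,0.4]]]'
python3 - <<'E'
from h import *
s=bot.state(); p=snapshot("wrist"); print(s["tcp_pos"],s["ft_force"]); save(p,"w12")
Rm=R.from_rotvec(s["orientation"]).as_matrix(); print("toolx",np.degrees(np.arctan2(Rm[1,0],Rm[0,0])))
E
```

```text
time: 11.37
tcp_pos: [0.5284, -0.2137, 0.1524]
orientation: [-2.781, -1.448, 0.007]
ft_force: [-0.3, 0.7, -0.4]
grip_width: 0.398
time: 11.53
tcp_pos: [0.5321, -0.2155, 0.158]
orientation: [2.785, 1.449, 0.003]
ft_force: [-0.4, -0.6, 0.7]
grip_width: 0.401
[ 0.53205318 -0.21547847  0.15801852] [-0.38644148 -0.6236592   0.70972317]
toolx 54.95420648065379
```

View pics/w12.png

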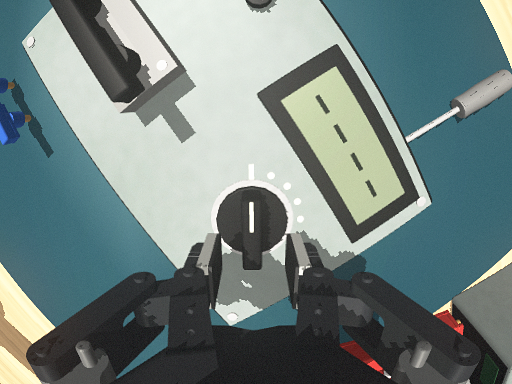

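```bash
python3 -m pendant '[[[0,0,0,-1,1,-15,0.4],[0,0,0,0,0,-13,0.4],[0,0,0,0,0,-6,0.35],[0,0,0,0,0,0,0.3],[0,0,0,0,0,0,0.3]]]' 40
python3 - <<'E'
from h import *
s=bot.state(); p=snapshot("wrist"); print(s["tcp_pos"],s["ft_force"]); save(p,"w13")
E
```

```text
time: 12.0
tcp_pos: [0.5299, -0.2149, 0.1223]
orientation: [-2.788, -1.448, 0.0]
ft_force: [0.9, -0.8, 1.0]
grip_width: 0.295
[ 0.52986218 -0.21491488  0.1223482 ] [ 0.94256315 -0.76682027  0.9779887 ]
```

View pics/w13.png

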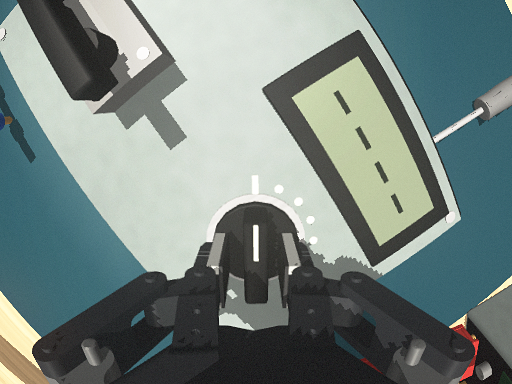

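The bar (column 256) is centred between the pads. Closing.

```bash
python3 -m pendant '[[[0,0,0,0,0,0,0.2],[0,0,0,0,0,0,0.1],[0,0,0,0,0,0,0.0],[0,0,0,0,0,0,0.0],[0,0,0,0,0,0,0.0]]]' 60
python3 - <<'E'
from h import *
s=bot.state(); p=snapshot("wrist"); print(s["tcp_pos"],s["ft_force"],s["moment"],s["grip_width"]); save(p,"w14")
Rm=R.from_rotvec(s["orientation"]).as_matrix(); print("toolx",np.degrees(np.arctan2(Rm[1,0],Rm[0,0])))
f=p["frame"][:,:,::-1]; cv2.imwrite("pics/w14z.png",cv2.resize(f[155:305,180:330],None,fx=4,fy=4,interpolation=cv2.INTER_CUBIC))
E
```

```text
time: 12.47
tcp_pos: [0.5309, -0.2154, 0.1233]
orientation: [2.786, 1.447, 0.002]
ft_force: [1.7, -1.5, 3.4]
grip_width: 0.126
[ 0.53085031 -0.21543411  0.12330689] [ 1.67596661 -1.51539543  3.41087876] [-0.18301634 -0.36177725  0.07123378] 0.1261874285313579
toolx 54.87586912129365
```

View pics/w14z.png

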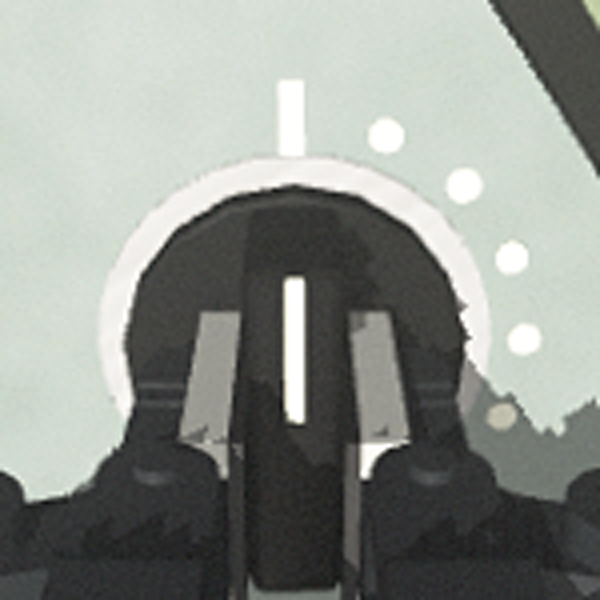

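Gripped with the pointer on the dash. Turning clockwise (-z) in stages.

```bash
python3 -m pendant '[[[0,0,-0.05,0,0,0,0],[0,0,-0.08,0,0,0,0],[0,0,-0.08,0,0,0,0],[0,0,-0.08,0,0,0,0],[0,0,-0.08,0,0,0,0]]]' 70
python3 -m pendant '[[[0,0,-0.08,0,0,0,0],[0,0,-0.08,0,0,0,0],[0,0,-0.08,0,0,0,0],[0,0,-0.08,0,0,0,0],[0,0,-0.08,0,0,0,0]]]'
python3 -m pendant '[[[0,0,-0.08,0,0,0,0],[0,0,-0.08,0,0,0,0],[0,0,-0.05,0,0,0,0],[0,0,-0.03,0,0,0,0],[0,0,0,0,0,0,0]]]'
python3 - <<'E'
from h import *
s=bot.state(); p=snapshot("wrist"); print(s["tcp_pos"],s["ft_force"],s["moment"],s["grip_width"],s["joint_pos"].round(2)); save(p,"w15")
Rm=R.from_rotvec(s["orientation"]).as_matrix(); print("toolx",np.degrees(np.arctan2(Rm[1,0],Rm[0,0])))
f=p["frame"][:,:,::-1]; cv2.imwrite("pics/w15z.png",cv2.resize(f[155:305,180:330],None,fx=4,fy=4,interpolation=cv2.INTER_CUBIC))
E
```

```text
time: 12.93
tcp_pos: [0.5309, -0.2155, 0.1233]
orientation: [3.007, 0.903, 0.003]
ft_force: [2.4, -2.4, 3.8]
grip_width: 0.12
time: 13.35
tcp_pos: [0.531, -0.2156, 0.1233]
orientation: [3.127, 0.288, 0.004]
ft_force: [2.2, -2.3, 3.0]
grip_width: 0.126
time: 13.77
tcp_pos: [0.531, -0.2156, 0.1233]
orientation: [3.139, -0.083, 0.004]
ft_force: [3.4, -2.6, 4.3]
grip_width: 0.12
[ 0.5310168  -0.21563877  0.12334795] [ 3.37345618 -2.62838349  4.26534569] [-0.43330857 -0.66454882  0.07054827] 0.11973412393796758 [ 0.7   0.29 -0.42  1.79  0.13  1.09 -1.39]
toolx -3.0356539857234477
```

View pics/w15z.png

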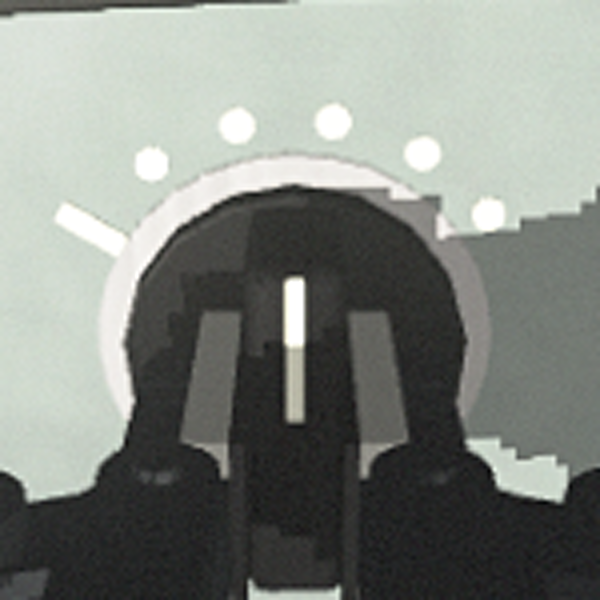

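Turned 57.9° with no slip. The pointer is between the second dot (238,125) and the third (333,122), with 9.6° to go.

```bash
python3 -m pendant '[[[0,0,-0.06,0,0,0,0],[0,0,-0.06,0,0,0,0],[0,0,-0.035,0,0,0,0],[0,0,-0.015,0,0,0,0],[0,0,0,0,0,0,0]]]'
python3 -m pendant '[[[0,0,0,0,0,0,0],[0,0,0,0,0,0,0]]]'
python3 - <<'E'
from h import *
s=bot.state(); p=snapshot("wrist"); print(s["tcp_pos"],s["ft_force"],s["moment"],s["grip_width"]); save(p,"w16")
Rm=R.from_rotvec(s["orientation"]).as_matrix(); print("toolx",np.degrees(np.arctan2(Rm[1,0],Rm[0,0])))
f=p["frame"][:,:,::-1]; cv2.imwrite("pics/w16z.png",cv2.resize(f[155:305,180:330],None,fx=4,fy=4,interpolation=cv2.INTER_CUBIC))
E
```

```text
time: 14.23
tcp_pos: [0.531, -0.2157, 0.1233]
orientation: [3.121, -0.347, 0.005]
ft_force: [3.1, -3.6, 4.6]
grip_width: 0.121
time: 14.4
tcp_pos: [0.531, -0.2157, 0.1233]
orientation: [3.121, -0.346, 0.004]
ft_force: [4.3, -3.8, 5.5]
grip_width: 0.12
[ 0.53095234 -0.21568209  0.12331111] [ 4.29584879 -3.77714524  5.53993264] [-0.65361641 -0.84049539  0.13758834] 0.11981224924001761
toolx -12.656161231325747
```

View pics/w16z.png

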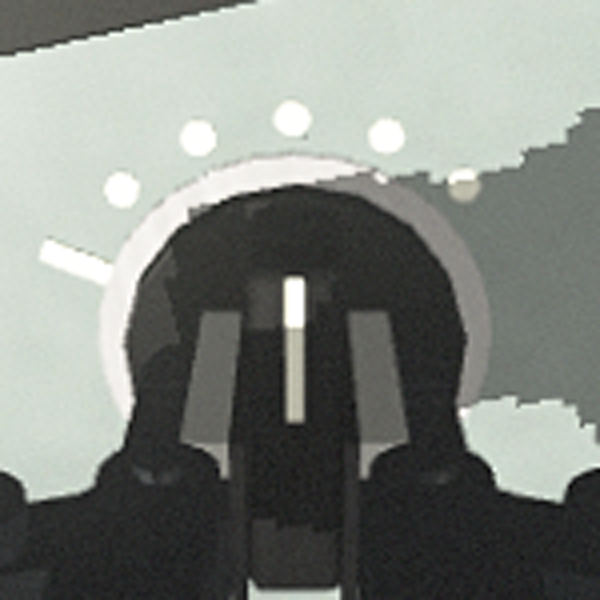

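View pics/w16.png

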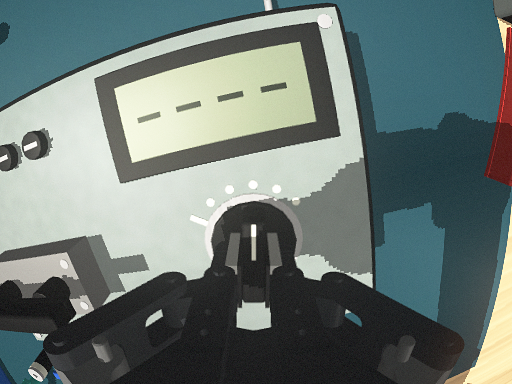

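The pointer (column 294) lines up with the third dot (column 291), the same offset it had to the dash at off, and the tool has turned 67.5°. One last look for steadiness, the link and the bench.

```bash
python3 -m pendant '[[[0,0,0,0,0,0,0],[0,0,0,0,0,0,0],[0,0,0,0,0,0,0]]]'
python3 - <<'E'
from h import *
s=bot.state(); Rm=R.from_rotvec(s["orientation"]).as_matrix(); print("toolx",np.degrees(np.arctan2(Rm[1,0],Rm[0,0])))
p=snapshot("scene"); save(p,"s17"); p=snapshot("wrist"); save(p,"w17")
E
```

```text
time: 14.7
tcp_pos: [0.531, -0.2157, 0.1233]
orientation: [3.121, -0.346, 0.005]
ft_force: [3.3, -3.2, 5.6]
grip_width: 0.123
toolx -12.656647899520364
```

View pics/s17.png

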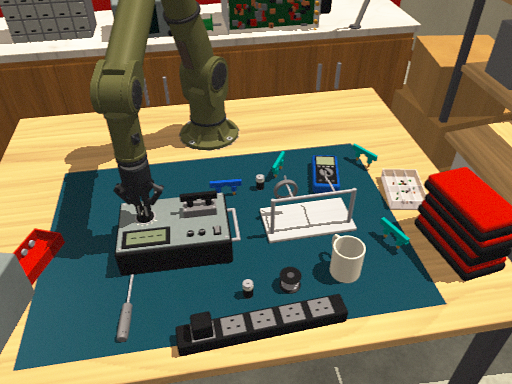

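The link stands in the block (around 205,198), the tape is still on its hook, the rest of the bench is unchanged, and the hold is steady. Handing in.

```bash
python3 -c "
from workcell import bot
print(bot.job_done())"
```

```text
the job is handed in; nothing more can be done
None
```

The job is handed in at about 15 s of the 59 s allowed. The link is plugged in and released, and the gripper is still holding the range knob on the third click.

- **Link:** I lifted it straight off the left hook and pushed it into the sockets until it stopped hard. The stop came at the expected height with about 16 N of push. After release, the scene camera showed both collars standing on the block face.
- **Knob:** I gripped it at off and turned it clockwise in small steps, stopping at the third click. The tool turned 67.5°, the pointer lines up with the third dot with no slip seen, and the angle held steady through the last check.
- **Bench:** The final picture shows the tape still on its hook and everything else where it was.
- **Disagreement:** The camera estimates differed by 1–3 mm when I was lining up the link. My first correction overshot by about 2 mm, so I put it right before plugging in. No check failed.

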